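Slide a clay tile over the edge and lay it on the airing pile

TASK

On the timber block, push the long thin clay tile along its groove until about a third of it sticks out over the block's open edge, then grip it by that overhanging end and lay it flat on top of the airing pile, centred on it and in line with the tiles already there. Set it down, do not drop it, and leave the short tile and the pile where they are.

Things in the scene. Friction and masses are not known exactly. Their poses are not given: they have to be found in the camera images.
- long_tile: the tile to move: a loose fired-clay strip, 54 (x) by 170 (y) by 7 mm (z), about 0.13 kg, flat in one of the block's two grooves (either one), its +y towards the open edge. Origin: centre of its underside. It cannot be gripped in the groove, but slides along it when pushed on its rear (-y) end, e.g. with closed fingertips lowered behind it.
- short_tile: a bystander of the same clay, 54 by 110 by 7 mm, lying in the other groove in the same way; origin at the centre of its underside. It must stay where it is.
- block: fixed timber block. Origin: on the table. Flat top at z = 70 mm, y from -130 to +130, x from -85 to +155 mm (a knife lies beyond x = 95). Battens 14 wide, 8 high along y at x = -72, 0, +72 form two grooves 58 wide, centred at x = -36 and +36, floor at z = 70; closed at y = -118 by a batten (40 mm or more free behind the long tile), open at y = +130: the open edge, a sheer drop.
- pile: airing pile, loose, moves as one piece (0.5 kg): two tiles like the long one, 54 (x) by 170 (y) mm, with pairs of laths across them. Origin: centre of its underside, on the table. Top laths at y = -35 and +35 mm, 70 mm long in x, 12 wide, 14 high over the tile below, tops at z = 56 mm: the long tile's underside rests there, along the pile's y, either way round.
Mind the look-alikes: they are no part of the job. What is shaped like the pile but blue is not meant. What is shaped like the long_tile but turquoise is not meant.

How it is judged:
On the way:
1. the long tile lies flat on the block with at least 40 mm of it out over the open edge (y of long_tile in the frame of block between 0.085 and 0.13 m and z of long_tile in the frame of block between 0.066 and 0.074 m and angle between long_tile's own z axis and vertical below 0.06 rad), for 0.2 s.
At the end, for the whole second after the job is handed in: The long tile rests flat and still on the pile's top laths, its centre within 20 mm of the pile's centre seen from above and its length within 12 degrees of the pile's; the pile stands flat within 30 mm of where it stood and the short tile lies within 20 mm of where it lay (horizontal distance between long_tile and pile below 0.02 m and z of long_tile in the frame of pile between 0.052 and 0.06 m and angle between the y axis of long_tile and the y axis of pile, either way round below 0.21 rad and angle between long_tile's own z axis and vertical below 0.08 rad and angle between pile's own z axis and vertical below 0.05 rad and linear speed of long_tile below 0.02 m/s and distance of short_tile from where it was at the start of the episode below 0.02 m and distance of pile from where it was at the start of the episode below 0.03 m); the robot touches nothing.
It fails at once if the long tile falls freely (let go more than about 15 mm above its rest) (contact force between the fingers and long_tile below 0.1 N and linear speed of long_tile above 0.5 m/s).
It fails at once if the long tile ends up down at the table (height (world z) of long_tile below 0.03 m).
It fails at once if the short tile is shifted by more than 20 mm (distance of short_tile from where it was at the start of the episode above 0.02 m).
It fails at once if the pile is shifted by more than 30 mm (distance of pile from where it was at the start of the episode above 0.03 m).
It also fails if it takes over 45 s, if anything falls off the work surface, if the arm or the gripper's body presses on something with over 40 N, if the wrist force passes 120 N, or if a joint passes its speed limit or range.

ROBOT

A 7-joint arm with a two-finger parallel gripper is mounted at the origin on the work surface. World frame = base frame: x ahead of the robot, y to its left, z up, the work surface at z = 0. Lengths are in m, angles in rad, forces in N, time in s.
With the tool pointing down it reaches from about 0.4 to 0.925 m from the base axis. Payload 5.6 kg.
Tool frame: the origin (TCP) lies at the very end of the fingers, on their centre line; the grasp point (between the pads) lies 19 mm behind it; z points along the fingers, y is the direction in which the jaws open and shut (so a half turn about z gives the same grasp; the last joint's range is limited). The gripper opens to 85 mm and grips with 20 to 120 N. Pads are 22 mm wide; open, the fingers measure 114 mm over their backs; the gripper's body (76 mm by 85 mm) begins 54 mm behind the grasp point. The pads swing forward as they close: fully open they stand 13 mm farther back than shut.
Start: joints at [1.233, 0.468, -0.012, 1.603, 0.006, 1.071, -0.056], TCP at [0.189, -0.622, 0.231] pointing down, gripper open.
Joint ranges: [-2.53, 2.53], [-0.31, 2.02], [-1.57, 1.55], [0.28, 2.44], [-1.29, 4.43], [0.15, 1.84], [-2.92, 2.92]. Speed limits (rad/s): [2.57, 2.57, 3.14, 3.14, 3.14, 3.14, 3.14].

INTERFACE

Orientations are given as a rotation vector (axis times angle).
In Python, from workcell import manip gives the robot as it stands.
- The arm moves only by the tool apply_moves, never from a script. Its argument "motion" is a list of rows, each a list of 7 numbers: the shift along the tool's x, y, z normalised to -1 to 1, where 1 is 0.6 m, then the turn, a rotation vector about the tool's x, y, z normalised to -1 to 1, where 1 is 0.5 rad, then the closure, from 0 (fully open) to 1 (shut). In form: [[x, y, z, ax, ay, az, gripper], ...]. A call has 1 to 8 rows; each row is the pose to reach, as a shift and turn from the pose commanded when the call began, along the tool's axes at that moment; what a row does not reach only later rows make up. A row lasts 1/12 s, in which the tool goes at most 41.7 mm and 7.16 degrees, less where a joint would pass 70% of its speed; a pose out of reach is approached as far as the arm can. A call with a number of a shift or a turn outside -1 to 1 is refused whole. A call with a gripper value outside its range is refused whole. The fingers move at their own pace and stop on an object; "squeeze" is the grip in N (left out, the last holds). Time passes only in rows, so rows that repeat a pose let the fingers close. It gives the time, the measured TCP pose, the force and the opening at its end, in the units of the state.
- manip.sense(): the state, without advancing time (a new reading comes with each control period).
- manip.grab_frame(name): name is "scene" or "top"; returns (picture, depth): 420x560x3 uint8, blue, green, red; 420x560 float32, m along the optical axis (not along the pixel's ray), 0 where there is no reading.
- manip.calibration(name): a dict with "K" (3x3 intrinsics, pixels), "D" ([k1, k2, p1, p2, k3] as OpenCV has them; the pictures are not rectified), "view" (4x4, takes a point from world to camera coordinates). Camera axes: x right, y down, z forward; pixel columns grow to the right and rows downward; lengths in m; the calibration is good to about 2 mm. A picture is of the moment at which its call begins. calibration takes no time and is no camera call.
- manip.sign_off(): hands the job in, once; it reports no verdict.
The state is a dict: "t": time; "qpos": joint angles; "qvel": joint speeds; "joint_efforts": joint torques, N m; "tcp_pos": TCP position; "tcp_rot": TCP orientation; "contact_force": force on the tool from outside, world axes, zero at the start; "torque": the same for the moment, N m; "opening": finger opening in m.
Only numpy, scipy, OpenCV 4.12 (cv2) and the standard library are available. Lean on these libraries where they do the work, as an engineer would, in place of code of your own. Each camera call takes 0.05 s, during which the arm holds its last target. There are 200 camera calls.

## Working session

There is one attempt and no reset: what is moved stays moved. The work goes in short steps, Python scripts to look and compute and a tool call to move; the robot and the scene stay as the last step left them, time stands still between calls to the robot, and variables do not carry over. Pictures are saved under pics/ and viewed, about 8 in all and at most 12, crops included, and the job is handed in when it is done.

Besides the shell and the picture viewer there is one more tool, called as name(argument=value, ...) on one line, values as JSON. apply_moves: Moves the arm, as the interface text tells. Scaled input: -1 to 1 covers 0.6 m each way for a shift and 0.5 rad each way for a turn. Its arguments: {"type":"object","properties":{"motion":{"type":"array","items":{"type":"array","items":{"type":"number","minimum":-1,"maximum":1}}},"squeeze":{"type":"number"}},"required":["motion"]}

```bash
mkdir -p pics; python3 - <<'E'
from workcell import manip
import cv2, numpy as np
for n in("scene","top"):
    p,d=manip.grab_frame(n); cv2.imwrite(f"pics/{n}0.png",p); np.save(f"{n}0.npy",d)
    c=manip.calibration(n); print(n,np.array(c["K"]),c["D"],np.round(c["view"],4).tolist())
s=manip.sense(); print({k:np.round(v,3) for k,v in s.items()})
E
```

```text
scene [[506.75838751   0.         283.76978921]
 [  0.         506.75838751 201.18395907]
 [  0.           0.           1.        ]] [-0.07890618  0.          0.          0.          0.        ] [[0.8796, 0.4753, -0.0215, -0.437], [0.277, -0.5484, -0.789, -0.0109], [-0.3868, 0.688, -0.6141, 1.3979], [0.0, 0.0, 0.0, 1.0]]
top [[480.84973836   0.         272.91421307]
 [  0.         480.84973836 215.22767052]
 [  0.           0.           1.        ]] [0.05924799 0.         0.         0.         0.        ] [[-0.0197, -0.9998, 0.0016, 0.1319], [-0.9885, 0.0192, -0.1502, 0.4395], [0.1501, -0.0045, -0.9887, 1.0578], [0.0, 0.0, 0.0, 1.0]]
{'t': np.float64(0.1), 'qpos': array([ 1.233,  0.468, -0.012,  1.604,  0.006,  1.071, -0.056]), 'qvel': array([ 0.001, -0.002,  0.   , -0.001, -0.001, -0.001, -0.001]), 'joint_efforts': array([ 1.0000e-03, -5.3352e+01,  2.1000e-02, -2.5197e+01,  1.1000e-02,
        4.0000e-03,  0.0000e+00]), 'tcp_pos': array([ 0.189, -0.621,  0.23 ]), 'tcp_rot': array([-3.106e+00, -4.610e-01,  1.000e-03]), 'contact_force': array([-0.199, -0.66 , -0.168]), 'torque': array([-0.02 , -0.015,  0.01 ]), 'opening': np.float64(0.085)}
```

View pics/top0.png

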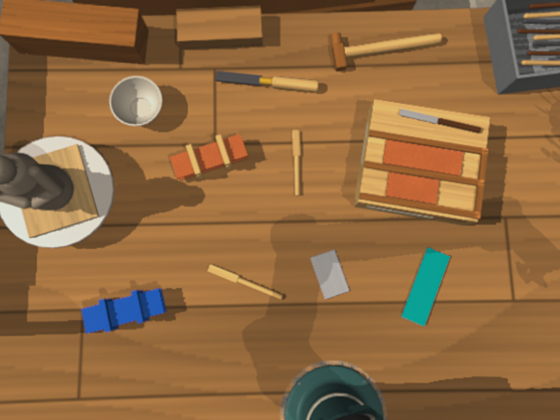

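View pics/scene0.png

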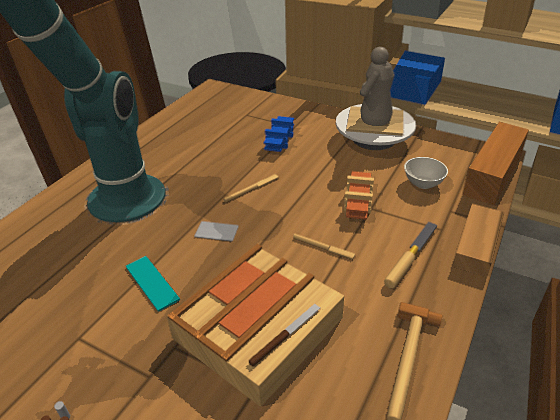

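The top view (image up = world +x, left = world +y) shows these things:
- The block is at about (425,160). Its knife side is up, so block +x is up and the open edge is on the left.
- The upper groove holds the longer clay tile, (385,150)-(465,170), and the lower groove the shorter one, (388,187)-(438,195).
- For the pile, the candidates are the terracotta one at (208,157) and the blue one at (124,311). The terracotta one fits.
- The turquoise strip at (426,287) is the look-alike for the long tile, and it lies off the block.

Next I measure and confirm with a crop.

```bash
cat > h.py <<'E'
from workcell import manip
import cv2, numpy as np
from scipy.spatial.transform import Rotation as R
def cal(n):
    c=manip.calibration(n); return np.array(c["K"]),np.array(c["D"]),np.array(c["view"])
def ray(n,px,z):
    K,D,V=cal(n); u=cv2.undistortPoints(np.float64(px).reshape(-1,1,2),K,D).reshape(-1,2)
    d=np.c_[u,np.ones(len(u))]@V[:3,:3]; o=-V[:3,:3].T@V[:3,3]
    return o+d*((z-o[2])/d[:,2])[:,None]
def proj(n,P):
    K,D,V=cal(n); return cv2.projectPoints(np.float64(P).reshape(-1,3),cv2.Rodrigues(V[:3,:3])[0],V[:3,3],K,D)[0].reshape(-1,2)
def red(p):
    h=cv2.cvtColor(p,cv2.COLOR_BGR2HSV).astype(int)
    m=((h[...,0]<=10)|(h[...,0]>=175))&(h[...,1]>150)&(h[...,2]>100)
    return m.astype(np.uint8)*255
def rects(n,p,box,z,amin=150):
    m=red(p); k=np.zeros_like(m); x0,y0,x1,y1=box; k[y0:y1,x0:x1]=m[y0:y1,x0:x1]
    out=[]
    for c in cv2.findContours(k,cv2.RETR_EXTERNAL,cv2.CHAIN_APPROX_NONE)[0]:
        if cv2.contourArea(c)<amin: continue
        w=ray(n,c.reshape(-1,2),z); r=cv2.minAreaRect((w[:,:2]*1000).astype(np.float32))
        out.append((np.round(c.reshape(-1,2).mean(0)),np.round(r[0],1),np.round(r[1],1),round(r[2],1)))
    return out,k
E
python3 - <<'E'
from h import *
p=cv2.imread("pics/top0.png"); 
h=cv2.cvtColor(p,cv2.COLOR_BGR2HSV)
for q in[(425,158),(415,190),(425,175),(210,155),(380,140),(470,165)]: print(q,h[q[1],q[0]])
a,k=rects("top",p,(350,90,500,230),.077); print(*a,sep="\n")
b,k2=rects("top",p,(150,120,260,190),.035,40); print(*b,sep="\n")
o=p.copy(); 
for m in(k,k2): cv2.drawContours(o,cv2.findContours(m,cv2.RETR_EXTERNAL,cv2.CHAIN_APPROX_NONE)[0],-1,(255,0,0),1)
A=cv2.resize(o[90:230,350:500],None,fx=5,fy=5,interpolation=cv2.INTER_NEAREST)[:600]
B=cv2.resize(p[125:190,160:260],None,fx=7,fy=7,interpolation=cv2.INTER_CUBIC)
cv2.imwrite("pics/a.png",cv2.resize(o[90:230,350:500],(640,597),interpolation=cv2.INTER_NEAREST)); cv2.imwrite("pics/b.png",B)
E
```

```text
(425, 158) [ 10 184 198]
(415, 190) [ 10 182 195]
(425, 175) [ 14 175 143]
(210, 155) [ 10 184 198]
(380, 140) [ 21 129 225]
(470, 165) [ 19 134 223]
(array([412., 187.]), array([ 491.1, -181.7]), array([107.8,  53.7]), 79.0)
(array([423., 157.]), array([ 559.1, -208.8]), array([168.2,  54.7]), 79.1)
(array([182., 166.]), array([560. , 329.8]), array([58.3, 39.5]), 18.0)
(array([209., 157.]), array([580.3, 268.8]), array([59.3, 53.1]), 18.0)
(array([235., 148.]), array([600.1, 206.6]), array([58.8, 40.8]), 18.4)
```

View pics/a.png

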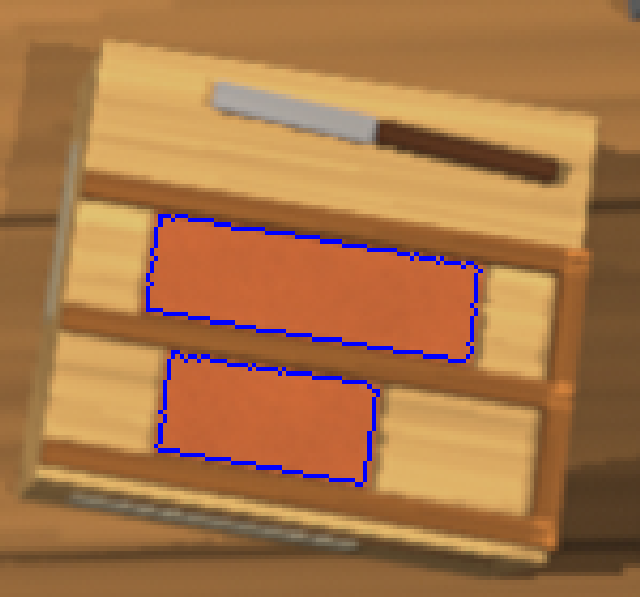

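View pics/b.png

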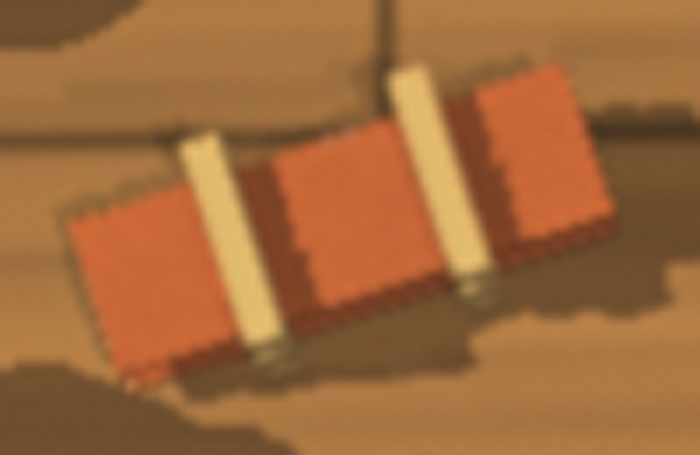

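The crops confirm both targets: the long tile in the upper groove, 168 x 55 mm as measured, and the terracotta pile with its lath centres at crop (233,242) and (441,172). Next come the frames and the first shift.

```bash
cat >> h.py <<'E'
def tilepose(n,p,box,z):
    m=red(p); k=np.zeros_like(m); x0,y0,x1,y1=box; k[y0:y1,x0:x1]=m[y0:y1,x0:x1]
    c=max(cv2.findContours(k,cv2.RETR_EXTERNAL,cv2.CHAIN_APPROX_NONE)[0],key=cv2.contourArea)
    w=ray(n,c.reshape(-1,2),z)[:,:2]; b=cv2.boxPoints(cv2.minAreaRect((w*1000).astype(np.float32)))/1000
    e=[b[1]-b[0],b[2]-b[1]]; l=max(e,key=np.linalg.norm); l=l/np.linalg.norm(l); l=l*np.sign(l[1])
    return b.mean(0),l,[np.linalg.norm(v) for v in e]
def goal(tcp,xdir):
    # tool down, tool x along xdir: shift and turn in the present tool axes, in units of the moves
    s=manip.sense(); R0=R.from_rotvec(s["tcp_rot"]); x=np.r_[xdir,0]/np.linalg.norm(xdir); z=np.array([0,0,-1.])
    R1=R.from_matrix(np.c_[x,np.cross(z,x),z])
    d=R0.inv().apply(np.array(tcp)-s["tcp_pos"])
    return np.round(d/.6,4),np.round((R0.inv()*R1).as_rotvec()/.5,4)
E
python3 - <<'E'
from h import *
p=cv2.imread("pics/top0.png")
c,l,_=tilepose("top",p,(350,90,500,230),.077); print("long",c,l,_,np.degrees(np.arctan2(-l[0],l[1])))
cs=lambda q:(np.float64(q)+.5)/(640/150)-.5+[350,90]
w=ray("top",cs([(103,40),(40,465),(597,115),(545,550)]),.07)[:,:2]; print(w)
e=w[0]-w[1]; print("open edge dir yaw",np.degrees(np.arctan2(e[1],e[0])))
# block y coordinate relative to long tile
bx=np.array([l[1],-l[0]]); print("corners rel. long tile (bx,by)",np.round([[ (q-c)@bx,(q-c)@l] for q in w],4))
i=ray("top",cs([(555,325),(475,313)]),.077)[:,:2]; print("batten/tile rear",[(q-c)@l for q in i])
# depth check on edges in the groove
cb=lambda q:(np.float64(q)+.5)/7-.5+[160,125]
L=ray("top",cb([(233,242),(441,172)]),.056)[:,:2]; pc=L.mean(0); v=L[0]-L[1]; print("pile",pc,np.linalg.norm(v),v/np.linalg.norm(v),np.degrees(np.arctan2(-v[0],v[1])))
ends=ray("top",[(cb((320,215)))],.042); print(ends)
d=c-l*(.085+.020); print("behind",d); print(goal([*d,.2],l)); print(goal([*d,.073],l))
print(manip.sense()["tcp_pos"])
E
```

```text
long [ 0.55905366 -0.20879757] [0.18911225 0.98195547] [np.float32(0.05469545), np.float32(0.16822866)] -10.90098
[[ 0.69778304 -0.1097748 ]
 [ 0.4697141  -0.06651828]
 [ 0.64956917 -0.36404712]
 [ 0.42058148 -0.31943084]]
open edge dir yaw -10.739396807592247
corners rel. long tile (bx,by) [[ 0.1175  0.1235]
 [-0.1146  0.1228]
 [ 0.1182 -0.1353]
 [-0.1151 -0.1348]]
batten/tile rear [np.float64(-0.12422213749318899), np.float64(-0.08375580691386951)]
pile [0.58097257 0.2678075 ] 0.0705310725183536 [-0.31342161  0.94961408] 18.265554032898535
[[0.58237705 0.27528185 0.042     ]]
behind [ 0.53919685 -0.31190288]
(array([ 0.7089, -0.3239,  0.0512]), array([-3.1000e-03, -1.6000e-03, -2.1716e+00]))
(array([ 0.709 , -0.3236,  0.2628]), array([-3.1000e-03, -1.6000e-03, -2.1716e+00]))
[ 0.18864937 -0.62149171  0.23041352]
```

apply_moves(motion=[[0.4,-0.18,0,0,0,-1,1],[0.4,-0.18,0,0,0,-1,1],[0.4,-0.18,0,0,0,-1,1],[0.4,-0.18,0,0,0,-1,1],[0.4,-0.18,0,0,0,-1,1],[0.4,-0.18,0,0,0,-1,1],[0.4,-0.18,0,0,0,-1,1]])

```text
t: 0.68
tcp_pos: [0.3929, -0.4428, 0.2312]
tcp_rot: [-2.89, -1.228, -0.006]
contact_force: [1.4, 1.6, -0.0]
opening: 0.001
```

```bash
python3 -c "
from h import *
print(*goal([.5392,-.3119,.15],[.1891,.9820]))"
```

```text
[0.3257 0.0242 0.1366] [ 0.0018 -0.008  -1.1537]
```

apply_moves(motion=[[0.32,0.023,0.13,0,0,-1,1],[0.32,0.023,0.13,0,0,-1,1],[0.32,0.023,0.13,0,0,-1,1],[0.32,0.023,0.13,0,0,-1,1],[0.32,0.023,0.13,0,0,-1,1],[0.32,0.023,0.13,0,0,-1,1],[0.32,0.023,0.13,0,0,-1,1],[0.32,0.023,0.13,0,0,-1,1]])

```text
t: 1.35
tcp_pos: [0.5309, -0.322, 0.1527]
tcp_rot: [-2.505, -1.894, 0.002]
contact_force: [-0.1, -0.2, 0.5]
opening: -0.0002
```

```bash
python3 -c "
from h import *
print(*goal([.5392,-.3119,.1],[.1891,.9820]))"
```

```text
[0.0199 0.0089 0.0879] [-0.0027  0.0008 -0.172 ]
```

apply_moves(motion=[[0.02,0.009,0.03,0,0,-0.172,1],[0.02,0.009,0.088,0,0,-0.172,1],[0.02,0.009,0.088,0,0,-0.172,1],[0.02,0.009,0.088,0,0,-0.172,1],[0.02,0.009,0.088,0,0,-0.172,1]])

```text
t: 1.77
tcp_pos: [0.5396, -0.3133, 0.1018]
tcp_rot: [2.424, 1.996, -0.001]
contact_force: [0.1, 0.1, 1.6]
opening: 0.0001
```

```bash
python3 -c "
from h import *
s=manip.sense();print(s['tcp_pos'],goal([.5392,-.3119,.074],[.1891,.9820]))
p,_=manip.grab_frame('scene'); q=proj('scene',s['tcp_pos'])[0].astype(int);print(q)
x,y=q; cv2.imwrite('pics/c.png',cv2.resize(p[y-75:y+75,x-80:x+120],None,fx=4,fy=4,interpolation=cv2.INTER_CUBIC))"
```

```text
[ 0.53957883 -0.31333145  0.10183415] (array([ 0.0023, -0.0011,  0.0464]), array([ 0.0019,  0.0024, -0.005 ]))
[221 328]
```

View pics/c.png

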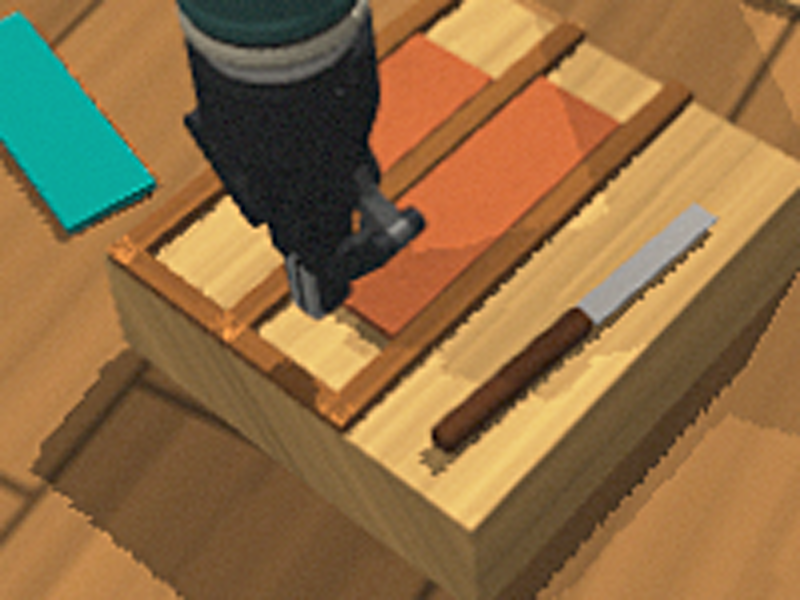

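The shut fingertips (crop (320,300)) hang behind the tile's rear end, over the free groove floor. Lower them.

apply_moves(motion=[[0.002,-0.001,0.03,0,0,0,1],[0.002,-0.001,0.046,0,0,0,1],[0.002,-0.001,0.046,0,0,0,1],[0.002,-0.001,0.046,0,0,0,1]])

```text
t: 2.15
tcp_pos: [0.5394, -0.3106, 0.0733]
tcp_rot: [2.423, 2.0, -0.0]
contact_force: [-0.5, -0.2, 0.2]
opening: -0.0001
```

apply_moves(motion=[[0.02,0,0,0,0,0,1],[0.04,0,0,0,0,0,1],[0.06,0,0,0,0,0,1],[0.08,0,0,0,0,0,1],[0.1,0,0,0,0,0,1],[0.115,0,0,0,0,0,1],[0.125,0,0,0,0,0,1],[0.125,0,0,0,0,0,1]])

```text
t: 2.82
tcp_pos: [0.5543, -0.2341, 0.073]
tcp_rot: [-2.419, -2.004, -0.001]
contact_force: [-0.1, 0.4, 0.2]
opening: 0.0002
```

```bash
python3 -c "
from h import *
c0=np.array([.55905,-.2088]);l=np.array([.18911,.98196])
for n,box in(('scene',(150,240,380,400)),('top',(300,90,500,230))):
  p,_=manip.grab_frame(n); m=red(p)
  if n=='top':
    h=cv2.connectedComponentsWithStats(m); print(h[2][h[2][:,4]>100]); cv2.imwrite('pics/d.png',cv2.resize(p[90:230,320:500],None,fx=4,fy=4,interpolation=cv2.INTER_CUBIC))
"
```

```text
[[     0      0    560    420 230854]
 [   224    135     23     28    430]
 [   350    136     79     34   1738]
 [   194    142     30     31    575]
 [   170    152     24     28    422]
 [   387    172     52     32   1181]]
```

View pics/d.png

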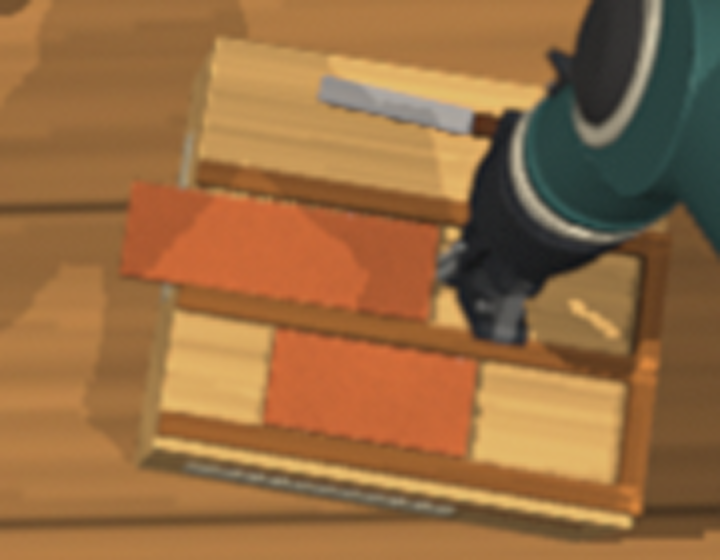

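```bash
python3 -c "
from h import *
c0=np.array([.55905,-.2088]);l=np.array([.18911,.98196])
p,_=manip.grab_frame('top')
c,a,e=tilepose('top',p,(300,90,500,230),.077);print(c,a,e,'block y',.0065+(c-c0)@l,'lat',(c-c0)@[l[1],-l[0]])
print(manip.sense()['tcp_pos'])
"
```

```text
[ 0.571774   -0.13643016] [0.1795534  0.98374826] [np.float32(0.05363979), np.float32(0.16823097)] block y 0.07997052561484816 lat -0.0011913957679388996
[ 0.55352586 -0.23680881  0.07272071]
```

apply_moves(motion=[[0.012,0,0,0,0,0,1],[0.024,0,0,0,0,0,1],[0.036,0,0,0,0,0,1],[0.036,0,0,0,0,0,1],[0.036,0,0,0,0,0,1],[0.036,0,0,0,0,0,1]])

```text
t: 3.47
tcp_pos: [0.5579, -0.2152, 0.0729]
tcp_rot: [2.422, 2.001, -0.0]
contact_force: [1.9, 0.9, -0.0]
opening: 0.0001
```

apply_moves(motion=[[-0.015,0,0,0,0,0,1],[-0.02,0,-0.05,0,0,0,1],[-0.02,0,-0.11,0,0,0,1],[-0.02,0,-0.12,0,0,0,0.5],[-0.02,0,-0.12,0,0,0,0]])

```text
t: 3.88
tcp_pos: [0.5572, -0.229, 0.148]
tcp_rot: [2.419, 1.995, 0.004]
contact_force: [0.5, 0.6, -0.4]
opening: 0.0232
```

```bash
python3 -c "
from h import *
c0=np.array([.55905,-.2088]);l=np.array([.18911,.98196])
p,_=manip.grab_frame('top')
c,a,e=tilepose('top',p,(300,90,500,230),.077);print(c,a,e,'block y',.0065+(c-c0)@l,'lat',(c-c0)@[l[1],-l[0]])
g=c+a*.061; print('grip',g,goal([*g,.145],a),goal([*g,.051],a),manip.sense()['tcp_pos'])
"
```

```text
[ 0.57500714 -0.11558055] [0.16582769 0.98615474] [np.float32(0.053467188), np.float32(0.16757646)] block y 0.10105542468540908 lat -0.001959456119325565
grip [ 0.58512264 -0.05542511] (array([ 0.2923, -0.007 ,  0.0013]), array([ 0.0049,  0.0022, -0.0495])) (array([ 0.2925, -0.0074,  0.158 ]), array([ 0.0049,  0.0022, -0.0495])) [ 0.5559031  -0.22842263  0.14599484]
```

apply_moves(motion=[[0.292,-0.006,0,0,0,-0.05,0],[0.292,-0.006,0,0,0,-0.05,0],[0.292,-0.006,0,0,0,-0.05,0],[0.292,-0.006,0,0,0,-0.05,0],[0.292,-0.006,0,0,0,-0.05,0],[0.292,-0.006,0,0,0,-0.05,0],[0.292,-0.006,0,0,0,-0.05,0]])

```text
t: 4.52
tcp_pos: [0.5842, -0.0544, 0.1434]
tcp_rot: [-2.395, -2.031, 0.004]
contact_force: [0.2, -1.3, 0.5]
opening: 0.0852
```

```bash
python3 -c "
from h import *
s=manip.sense();print(s['tcp_pos'],s['opening'],goal([.5851,-.0554,.051],[.1658,.9862]))"
```

```text
[ 0.58420951 -0.05440792  0.14337635] 0.08518688446027851 (array([-0.0013,  0.0021,  0.154 ]), array([-0.0052,  0.0015,  0.0057]))
```

apply_moves(motion=[[0,0.002,0.05,0,0,0,0],[0,0.002,0.1,0,0,0,0],[0,0.002,0.14,0,0,0,0],[0,0.002,0.154,0,0,0,0],[0,0.002,0.154,0,0,0,0],[0,0.002,0.154,0,0,0,0]])

```text
t: 5.02
tcp_pos: [0.5862, -0.0559, 0.0524]
tcp_rot: [-2.399, -2.029, 0.001]
contact_force: [0.6, -0.4, 0.9]
opening: 0.0852
```

apply_moves(motion=[[0,0,0,0,0,0,0.3],[0,0,0,0,0,0,0.4],[0,0,0,0,0,0,0.6],[0,0,0,0,0,0,0.8],[0,0,0,0,0,0,1],[0,0,0,0,0,0,1],[0,0,0,0,0,0,1],[0,0,0,0,0,0,1]], squeeze=90)

```text
t: 5.68
tcp_pos: [0.5871, -0.0548, 0.0541]
tcp_rot: [2.395, 2.03, 0.002]
contact_force: [-0.5, -1.2, 6.8]
opening: 0.0519
```

```bash
python3 -c "
from h import *
s=manip.sense();print(s['tcp_pos'],s['opening'],R.from_rotvec(s['tcp_rot']).as_matrix()[:,0])
p,_=manip.grab_frame('scene'); x,y=proj('scene',s['tcp_pos'])[0].astype(int);print(x,y)
cv2.imwrite('pics/e.png',cv2.resize(p[y-85:y+65,x-100:x+100],None,fx=4,fy=4,interpolation=cv2.INTER_CUBIC))"
```

```text
[ 0.58714904 -0.05483263  0.05411682] 0.051931493763516384 [ 1.64147993e-01  9.86435569e-01 -5.52674732e-04]
307 265
```

View pics/e.png

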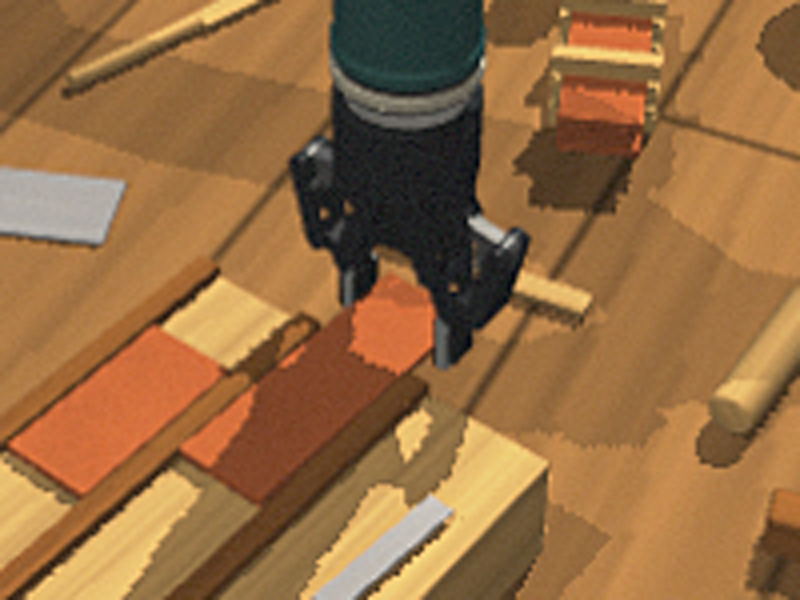

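The picture shows both pads on the overhanging end (crop (345,285) and (450,330)), and the tile still flat in its groove. Lift.

apply_moves(motion=[[0,0,-0.01,0,0,0,1],[0,0,-0.03,0,0,0,1],[0,0,-0.06,0,0,0,1],[0,0,-0.09,0,0,0,1],[0,0,-0.12,0,0,0,1],[0,0,-0.15,0,0,0,1],[0,0,-0.17,0,0,0,1],[0,0,-0.17,0,0,0,1]], squeeze=110)

```text
t: 6.4
tcp_pos: [0.588, -0.0545, 0.158]
tcp_rot: [2.394, 2.028, 0.006]
contact_force: [0.9, 0.1, -1.5]
opening: 0.0515
```

```bash
python3 -c "
from h import *
s=manip.sense();print(s['tcp_pos'],s['opening'],s['contact_force'],s['torque'])
p,d=manip.grab_frame('scene'); 
m=red(p); K,D,V=cal('scene')
ys,xs=np.nonzero(m); Z=d[ys,xs]; u=cv2.undistortPoints(np.c_[xs,ys].astype(float).reshape(-1,1,2),K,D).reshape(-1,2)
P=(np.c_[u*Z[:,None],Z]-V[:3,3])@V[:3,:3]
k=(P[:,2]>.14)&(P[:,2]<.26)&(np.hypot(P[:,0]-.577,P[:,1]+.115)<.12); Q=P[k]; print(len(Q),Q.min(0),Q.max(0))
sel=np.ones(len(Q),bool)
for i in range(4):
  A=np.c_[Q[:,:2],np.ones(len(Q))]; f=np.linalg.lstsq(A[sel],Q[sel,2],rcond=None)[0]; sel=abs(A@f-Q[:,2])<.003
print('slopes',f,'n',sel.sum(), 'tilt along tool x',f[:2]@[.164,.986],'across',f[:2]@[.986,-.164])
cv2.imwrite('pics/f.png',p)
"
```

```text
[ 0.58803506 -0.05453929  0.15796715] 0.05152056108321304 [ 0.93753522  0.10797362 -1.54211079] [ 0.0625608  -0.05971416 -0.01470242]
1414 [ 0.53243877 -0.20607684  0.17539329] [ 0.61361524 -0.03174687  0.21169413]
slopes [0.00686157 0.00715117 0.17615266] n 1389 tilt along tool x 0.008176347232058016 across 0.005592720086430662
```

The tile is held flat, with tilt under 0.01 rad, and its underside is about 15 mm above the TCP. Its centre is 62 mm behind the TCP. Next I compute the transfer.

```bash
python3 -c "
from h import *
print(goal([.5616,.3267,.16],[-.3134,.9496]))"
```

```text
(array([ 0.6199, -0.1464, -0.0069]), array([ 0.0059,  0.0015, -0.968 ]))
```

apply_moves(motion=[[0.02,-0.005,0,0,0,-0.03,1],[0.06,-0.014,0,0,0,-0.09,1],[0.11,-0.026,0,0,0,-0.17,1],[0.16,-0.038,0,0,0,-0.25,1],[0.21,-0.05,0,0,0,-0.33,1],[0.26,-0.061,0,0,0,-0.41,1],[0.3,-0.071,0,0,0,-0.47,1],[0.32,-0.076,0,0,0,-0.5,1]])

```text
t: 7.12
tcp_pos: [0.5706, 0.1477, 0.1533]
tcp_rot: [-2.114, -2.319, 0.0]
contact_force: [-0.1, 0.4, -1.4]
opening: 0.0514
```

```bash
python3 -c "
from h import *
print(goal([.5616,.3267,.16],[-.3134,.9496]))"
```

```text
(array([ 0.2985,  0.0126, -0.0105]), array([-0.0045, -0.0056, -0.4527]))
```

apply_moves(motion=[[0.03,0.001,0,0,0,-0.05,1],[0.08,0.003,0,0,0,-0.13,1],[0.13,0.005,0,0,0,-0.21,1],[0.18,0.007,0,0,0,-0.29,1],[0.23,0.009,0,0,0,-0.37,1],[0.27,0.011,0,0,0,-0.43,1],[0.297,0.0125,0,0,0,-0.453,1],[0.297,0.0125,0,0,0,-0.453,1]])

```text
t: 7.78
tcp_pos: [0.5632, 0.3248, 0.1536]
tcp_rot: [-1.842, -2.541, -0.001]
contact_force: [0.0, -0.4, -1.7]
opening: 0.0516
```

```bash
cat >> h.py <<'E'
def held():
    s=manip.sense(); p,d=manip.grab_frame('scene'); m=red(p); K,D,V=cal('scene'); t=s['tcp_pos']
    ys,xs=np.nonzero(m); Z=d[ys,xs]; u=cv2.undistortPoints(np.c_[xs,ys].astype(float).reshape(-1,1,2),K,D).reshape(-1,2)
    P=(np.c_[u*Z[:,None],Z]-V[:3,3])@V[:3,:3]
    x=R.from_rotvec(s['tcp_rot']).as_matrix()[:2,0]; c=t[:2]-.062*x
    Q=P[(abs(P[:,2]-t[2]-.021)<.012)&(np.hypot(*(P[:,:2]-c).T)<.12)]; sel=np.ones(len(Q),bool)
    for i in range(5):
        A=np.c_[Q[:,:2]-c,np.ones(len(Q))]; f=np.linalg.lstsq(A[sel],Q[sel,2],rcond=None)[0]; sel=abs(A@f-Q[:,2])<.002
    q=Q[sel][:,:2]-c; y=np.array([x[1],-x[0]])
    print('tcp',t,'x',x,'exp centre',c,'top z',f[2],'slope along',f[:2]@x,'across',f[:2]@y,'n',sel.sum())
    print('extent along',np.percentile(q@x,[.5,99.5]),'across',np.percentile(q@y,[.5,99.5]),'F',s['contact_force'],s['opening'])
    return p
E
python3 -c "
from h import *
p=held();print(goal([.5616,.3267,.06],[-.3134,.9496]))"
```

```text
tcp [0.56318845 0.32479863 0.15358477] x [-0.31130643  0.95030583] exp centre [0.58248945 0.26587967] top z 0.175069830251963 slope along 0.014392856809076341 across -0.002133234285437515 n 372
extent along [-0.08963342  0.08085025] across [-0.0325242   0.02423455] F [ 0.00370518 -0.40204181 -1.71363226] 0.051610640070874465
(array([ 0.0087, -0.0011,  0.1557]), array([-0.0037, -0.0008, -0.0098]))
```

apply_moves(motion=[[0.004,0,0.03,0,0,0,1],[0.01,0,0.07,0,0,0,1],[0.011,0,0.11,0,0,-0.009,1],[0.011,0,0.14,0,0,-0.009,1],[0.011,0,0.156,0,0,-0.009,1],[0.011,0,0.156,0,0,-0.009,1],[0.011,0,0.156,0,0,-0.009,1]])

```text
t: 8.42
tcp_pos: [0.5636, 0.3256, 0.0608]
tcp_rot: [1.846, 2.542, -0.002]
contact_force: [-0.1, -0.9, -0.8]
opening: 0.0514
```

```bash
python3 -c "
from h import *
p=held(); t,_=manip.grab_frame('top')
a=cv2.resize(p[140:290,270:470],(400,300),interpolation=cv2.INTER_CUBIC); a=cv2.resize(p[150:250,300:440],(560,400),interpolation=cv2.INTER_CUBIC)
b=cv2.resize(t[115:195,150:270],(300,200),interpolation=cv2.INTER_CUBIC); o=np.zeros((600,560,3),np.uint8); o[:400]=a;o[400:,:300]=b
cv2.imwrite('pics/g.png',o)"
```

```text
tcp [0.56359751 0.32558468 0.06075193] x [-0.30918964  0.9510001 ] exp centre [0.58276727 0.26662267] top z 0.08193318986782398 slope along 0.007916035110860054 across 0.00012604558342553616 n 333
extent along [-0.08916553  0.08142356] across [-0.03271286  0.02270096] F [-0.14527063 -0.89012149 -0.75260732] 0.05135942858202647
```

View pics/g.png

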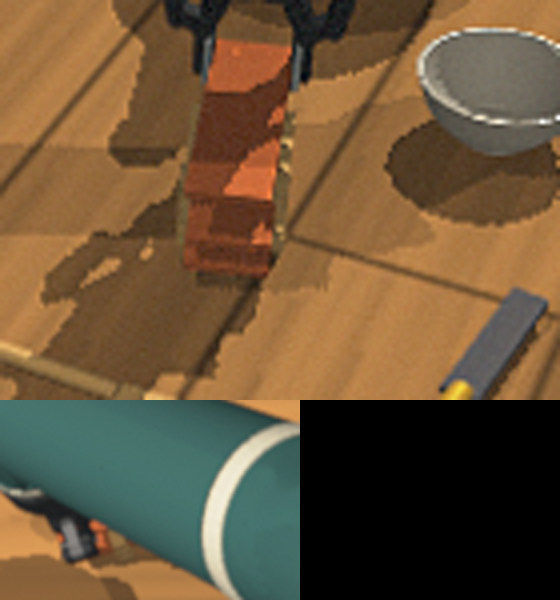

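The held tile hovers over the pile in line with it, and lath ends show on both sides. The arm hides the pile from the top camera. I compare the two in the scene camera, using the first frame for the pile.

```bash
python3 -c "
from h import *
p=cv2.imread('pics/scene0.png');d=np.load('scene0.npy');K,D,V=cal('scene')
ys,xs=np.mgrid[150:240,330:400].reshape(2,-1); Z=d[ys,xs]; u=cv2.undistortPoints(np.c_[xs,ys].astype(float).reshape(-1,1,2),K,D).reshape(-1,2)
P=(np.c_[u*Z[:,None],Z]-V[:3,3])@V[:3,:3]
x=np.array([-.3134,.9496]);y=np.array([x[1],-x[0]]);c=np.array([.581,.2678])
for z0,z1 in((.036,.046),(.051,.062)):
  Q=P[(P[:,2]>z0)&(P[:,2]<z1)][:,:2]-c; print(len(Q),np.percentile(Q@x,[1,99]),np.percentile(Q@y,[1,99]))
  if z0>.05:
    for s in(Q@x<0,Q@x>0): print((Q[s]@x).mean(),(Q[s]@y).mean(),s.sum())
"
```

```text
618 [-0.08735177  0.08172698] [-0.03363566  0.02837198]
229 [-0.04454691  0.04032939] [-0.03723149  0.03185107]
-0.03782516938215833 -0.003115081097493337 122
0.032496748567036306 -0.0018082363256055624 107
```

The scene camera has the same bias of about -2.7 mm for the pile, so the tile sits about 3 mm short along the pile and about 1 mm off across it. I correct that and creep down.

apply_moves(motion=[[0.005,0,0.01,0,0,0,1],[0.005,0,0.018,0,0,0,1],[0.005,0,0.022,0,0,0,1],[0.005,0,0.025,0,0,0,1],[0.005,0,0.027,0,0,0,1],[0.005,0,0.027,0,0,0,1]])

```text
t: 9.02
tcp_pos: [0.5621, 0.3295, 0.0443]
tcp_rot: [-1.844, -2.543, 0.001]
contact_force: [0.5, -0.0, -1.4]
opening: 0.0516
```

apply_moves(motion=[[0,0,0.001,0,0,0,1],[0,0,0.002,0,0,0,1],[0,0,0.003,0,0,0,1],[0,0,0.003,0,0,0,1]])

```text
t: 9.35
tcp_pos: [0.5623, 0.3296, 0.0428]
tcp_rot: [1.844, 2.543, -0.0]
contact_force: [-0.1, -0.2, -2.2]
opening: 0.0512
```

```bash
python3 -c "
from h import *
held()"
```

```text
tcp [0.56225287 0.32960616 0.04279335] x [-0.31069462  0.95050979] exp centre [0.58151594 0.27067455] top z 0.06405189247064194 slope along 0.011129358043874375 across 0.003834184280388161 n 329
extent along [-0.08907542  0.08161545] across [-0.03116872  0.0228987 ] F [-0.05284425 -0.23218225 -2.19411022] 0.05118404902603734
```

apply_moves(motion=[[0,0,0.001,0,0,0,1],[0,0,0.002,0,0,0,1],[0,0,0.002,0,0,0,1]])

```text
t: 9.65
tcp_pos: [0.5622, 0.3296, 0.0416]
tcp_rot: [1.844, 2.543, -0.0]
contact_force: [-0.2, 0.6, -2.0]
opening: 0.051
```

apply_moves(motion=[[0,0,0.001,0,0,0,1],[0,0,0.002,0,0,0,1],[0,0,0.002,0,0,0,1]])

```text
t: 9.9
tcp_pos: [0.5624, 0.3297, 0.0409]
tcp_rot: [1.844, 2.543, 0.0]
contact_force: [-0.8, -0.5, 2.7]
opening: 0.0514
```

Contact: the vertical force went from -2.0 to +2.7 N. I go a touch further down, then release gently.

apply_moves(motion=[[0,0,0.001,0,0,0,1],[0,0,0.001,0,0,0,1],[0,0,0.001,0,0,0,1]], squeeze=40)

```text
t: 10.15
tcp_pos: [0.5623, 0.3297, 0.0407]
tcp_rot: [1.844, 2.543, 0.0]
contact_force: [-1.7, -2.2, 6.3]
opening: 0.051
```

apply_moves(motion=[[0,0,0,0,0,0,0.3],[0,0,0,0,0,0,0.25],[0,0,0,0,0,0,0.2],[0,0,0,0,0,0,0.1],[0,0,0,0,0,0,0.1],[0,0,0,0,0,0,0.1]])

```text
t: 10.65
tcp_pos: [0.5622, 0.3296, 0.0397]
tcp_rot: [-1.844, -2.543, 0.0]
contact_force: [-0.3, -0.6, 0.7]
opening: 0.0772
```

```bash
python3 -c "
from h import *
held()"
```

```text
tcp [0.56221581 0.32959125 0.03970021] x [-0.31073813  0.95049556] exp centre [0.58148157 0.27066053] top z 0.06265446655692344 slope along 0.0004638468230311519 across 0.007508430929023346 n 332
extent along [-0.08954445  0.08061565] across [-0.03141439  0.02444978] F [-0.28295829 -0.6022836   0.67421563] 0.07724034034895644
```

The tile is released, flat and at the right height. I retreat straight up and aside, then check with the top camera.

apply_moves(motion=[[0,0,-0.02,0,0,0,0.1],[0,0,-0.05,0,0,0,0.1],[0,0,-0.1,0,0,0,0],[0,0,-0.15,0,0,0,0],[0,0,-0.21,0,0,0,0],[0,0,-0.27,0,0,0,0],[0,0,-0.3,0,0,0,0]])

```text
t: 11.28
tcp_pos: [0.5635, 0.3311, 0.2259]
tcp_rot: [1.842, 2.541, 0.01]
contact_force: [0.4, 1.5, 1.3]
opening: 0.0856
```

apply_moves(motion=[[-0.06,0,0,0,0,0,0],[-0.12,0,0,0,0,0,0],[-0.19,0,0,0,0,0,0],[-0.26,0,0,0,0,0,0],[-0.33,0,0,0,0,0,0],[-0.4,0,0,0,0,0,0],[-0.45,0,0,0,0,0,0],[-0.45,0,0,0,0,0,0]])

```text
t: 11.95
tcp_pos: [0.6486, 0.0625, 0.2202]
tcp_rot: [1.857, 2.529, -0.005]
contact_force: [0.6, -1.2, 0.4]
opening: 0.0855
```

```bash
python3 -c "
from h import *
t,d=manip.grab_frame('top'); print(manip.sense()['tcp_pos'])
c,a,e=tilepose('top',t,(150,110,270,195),.063);print('tile',c,a,e)
c,a,e=tilepose('top',t,(370,165,500,230),.077);print('short',c,a,e)
s,_=manip.grab_frame('scene')
o=np.zeros((600,640,3),np.uint8)
o[:320]=cv2.resize(t[115:195,140:300],(640,320),interpolation=cv2.INTER_CUBIC); o[320:,:420]=cv2.resize(s[150:250,300:450],(420,280),interpolation=cv2.INTER_CUBIC)
cv2.imwrite('pics/i.png',o)"
```

```text
[0.64736315 0.06724319 0.22028911]
tile [0.5764469  0.26678622] [-0.2975744  0.9546986] [np.float32(0.16873851), np.float32(0.06737813)]
short [ 0.49498641 -0.16220306] [0.18987174 0.98180884] [np.float32(0.054637376), np.float32(0.06814462)]
```

View pics/i.png

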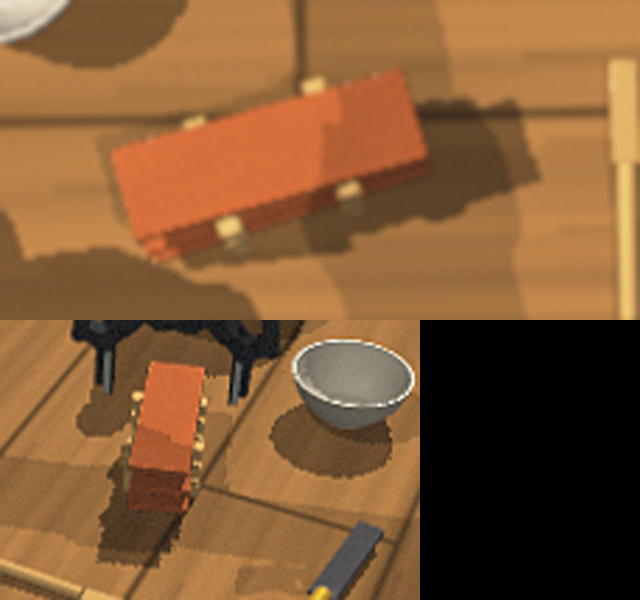

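The final picture shows the tile flat on the pile. Lath ends stick out evenly on both sides (crop (195,122), (313,87), (228,228), (350,190)) and sit at their original pixels to within about 2 px, so the pile has not moved. The gripper is clear.

```bash
python3 -c "
from workcell import manip
print(manip.sign_off())"
```

```text
the job is handed in; nothing more can be done
None
```

The job is handed in at about t = 12 s of the 45 s allowed; no verdict came back. I pushed the long tile along its groove with shut fingertips to block y ≈ 0.101 m, about 56 mm out over the edge. I then gripped that end across its width, lifted it level, set it down on the terracotta pile until it touched, released it and moved the arm clear.

**Last checks**
- **Tile on the pile:** it lies flat, with slopes under 0.01 rad and its top face at about 63 mm. Its centre is about 2 mm from the pile's, and the two are in line to about 1°.
- **Pile:** the lath ends are at their starting pixels to within about 2 px, so I saw no shift.

**Less certain**
- **Raw centre reading:** the top camera's plain fit of the tile came out 67 mm wide because it also caught the lower tiles' sides. It put the centre about 5 mm from the pile's, so the 2 mm figure is corrected for that.
- **Short tile:** the arm partly hid it in the last picture. Its visible end had not noticeably moved, but I did not measure the whole tile again.

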